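# Level the germination box

## Robot

A 7-joint arm with a two-finger parallel gripper is mounted at the origin on a cart in front of the work surface, level with it; the furniture and walls round the work are solid. World frame = base frame: x ahead of the robot, y to its left, z up, the work surface at z = 0. Lengths are in m, angles in rad, forces in N, time in s.
With the tool pointing down it reaches from about 0.425 to 0.875 m from the base axis. Payload 8.4 kg.
Tool frame: the origin (TCP) lies midway between the tips of the shut fingers; the grasp point (between the pads) lies 19 mm behind it (manip.grip_point_offset is the distance from the TCP to the grasp point, in m); z points along the fingers, y is the line along which they close (so a half turn about z gives the same grasp; the last joint's range is limited). The gripper opens to 87 mm and grips with 3 to 60 N. Pads are 19 mm wide; open, the fingers measure 117 mm over their backs; the gripper's body (75 mm by 190 mm) begins 51 mm behind the grasp point.
Start: joints at [1.115, 0.333, 0.04, 1.465, -0.013, 1.343, -0.059], TCP at [0.227, -0.609, 0.223] pointing down, gripper open.
Joint ranges: [-2.58, 2.58], [-0.38, 2.09], [-1.3, 1.39], [0.25, 2.4], [-1.5, 4.64], [0.08, 2.09], [-2.65, 2.65]. Speed limits (rad/s): [2.22, 2.22, 2.79, 2.79, 3.14, 3.14, 3.14].

## Interface

Orientations are given as a unit quaternion [x, y, z, w].
In Python, from station import monitor, optics, manip gives the robot as it stands. The module is installed in compiled form; this text tells all that it offers.
- The arm moves only by the shell command python3 -m creep 'ROWS' [FORCE]. ROWS is JSON, a list of rows, each an object with "delta_pos": the shift along the tool's x, y, z in mm, a list of three; "dr": the turn, a rotation vector about the tool's x, y, z in degrees, a list of three; "hand": the opening, from 0 (shut) to 1 (fully open). A call has 1 to 20 rows; each row is the pose to reach, as a shift and turn from the pose commanded when the call began, along the tool's axes at that moment; what a row does not reach only later rows make up. A row lasts 1/8 s, in which the tool goes at most 62.5 mm and 10.7 degrees, less where a joint would pass 70% of its speed; a pose out of reach is approached as far as the arm can. A call with a gripper value outside its range is refused whole. The fingers move at their own pace and stop on an object; FORCE is the grip in N (left out, the last holds). Time passes only in rows, so rows that repeat a pose let the fingers close. It gives the time, the measured TCP pose, the force, the opening and the grip force at its end, in the units of the state.
- monitor.observe(): the state, without advancing time (a new reading comes with each control period).
- optics.snapshot(name): name is "side" or "top"; returns a dict with "pixels" (384x512x3 uint8, red, green, blue), "z_map" (384x512 float32, m along the optical axis (not along the pixel's ray), 0 where there is no reading), "vfov" (degrees; the focal length in pixels is half the picture's height over the tangent of half this angle, whatever the lens; pixels are square), "cx", "cy" (the principal point, pixels), "position" and "attitude" of the camera in the world. Camera axes: x right, y up, looking along -z (the intrinsics and any distortion apply to the point x, -y, -z); pixel columns grow to the right and rows downward; lengths in m; the calibration is good to about 2 mm. A picture is of the moment at which its call begins.
- manip.hand_in(): hands the job in; it is judged then, once.
The state is a dict: "time_s": time; "qpos": joint angles; "joint_velocities": joint speeds; "effort": joint torques, N m; "position": TCP position; "tcp_rot": TCP orientation; "ft_force": force on the tool from outside, world axes, zero at the start; "wrist_torque": the same for the moment, N m; "gripper_width": opening from 0.0 (shut) to 1.0 (fully open); "gripper_force": force on a finger pad.
Only numpy, scipy, OpenCV 4.12 (cv2) and the standard library are available. Lean on these libraries where they do the work, as an engineer would, in place of code of your own. Each camera call takes 0.05 s, during which the arm holds its last target. There are 200 camera calls.

## Task

Lower the open green lid of the germination box gently until it is shut, then lay the spirit level upright along the middle of the lid, left to right, and let go of it: it will show that the box hangs low on the left. Then turn the orange knob of the levelling foot clockwise until the level's bubble rests centred between its two black lines. Finish holding: with the fingertips press the level firmly but not hard straight down onto the lid and keep pressing, with the bubble still centred; leave the other things on the bench where they are.

Things in the scene. Friction and masses are not known exactly. Their poses are not given: they have to be found in the camera images.
- lid (a joint): Opening angle of the green lid (rad): 0 shut, 0.5 to 0.85 at the start, 1.1 at most. A flat plate 174 x 284 x 8 mm hinged along its far long edge; it stays where it is left. Pushing its upper face down near the near edge with 1 to 4 N, following the arc, shuts it. Do not slam it: under 0.8 rad/s over the last 0.2 rad.
- lid_hinge (a point): Point on the lid's hinge line, middle of its length, at the lid's underside, about 90 mm above the bench. Its axes turn with the lid: with the lid shut x points away from the robot, y left along the box, z up; the lid reaches 172 mm from the hinge along -x and opens by turning about +y.
- lid_front (a point): Point on the lid's upper face on its middle line, 150 mm from the hinge (22 mm in from the near edge): a good place to push it down. Axes as the lid's.
- lid_mid (a point): Centre of the lid's upper face, about 98 mm above the bench when shut and level (a few mm lower at first); axes as lid_hinge. The spirit level shall lie here along y. The black box under the lid, 170 x 280 x 55 mm, stands on a cradle with two fixed feet; it tilts about a line across it 110 mm right of its middle, and its left end hangs 0.02 to 0.05 rad low at first.
- spirit_level: Short red spirit level, 22 mm wide (x), 228 long (y), 40 high (z), 0.1 to 0.3 kg, standing upright on the bench right of the box. Origin: centre of its underside. On the middle of its top a black bezel, 66 x 18 mm, 3 mm proud, with a yellow-green vial up to 8 mm above the top; press beside it, 50 to 90 mm from the middle, with 5 to 20 N. Grip it across its width at its middle.
- bubble (a joint): Place of the white bubble in the vial (m) along the level's own +y axis: 0 centred, up to 0.02 either way. It goes to the higher end, about 0.35 m per rad of slope, and needs about 1 s to settle. The two black lines are 19 mm apart, the bubble 13 mm long: it is centred within 3 mm of 0.
- foot (a joint): Turn of the orange knob (rad), growing clockwise seen from above; range -0.3 to 3.0, 0.2 to 0.6 at the start. Clockwise raises the box's left end, 0.03 rad of slope per rad, so the bubble goes about 10 mm to the left per rad. The level position differs from run to run: a turn of 0.65 to 1.55 rad is needed. It stays where it is left; grip it with 20 N or more, 0.2 N m turns it.
- foot_grip (a point): Point on the knob's upright turning axis, 131 mm above the bench, where to grip: the middle of an orange bar 16 mm wide (this point's x), 48 mm long (y), 30 mm high (114 to 144 mm above the bench); 190 mm left of the box's middle. The axes turn with the knob; it does not rise or sink.
- tape_measure: Yellow tape measure, 38 x 82 x 64 mm, to the left in front; leave it.
- clay_pot_4: Small clay pot, 74 mm across, 65 mm high, at the back right; leave it.
- paint_tin: Red paint tin, 77 mm across, 76 mm high, at the back right; leave it.

How it is judged:
On the way, in this order (a step that is already met when the one before it is completed fails the run):
1. the lid is shut (value of joint lid below 0.03 rad), for 0.2 s.
2. the spirit level lies along the middle of the shut lid, let go, its bubble off centre (x of spirit_level in the frame of lid_mid between -0.06 and 0.06 m and y of spirit_level in the frame of lid_mid between -0.04 and 0.04 m and z of spirit_level in the frame of lid_mid between -0.005 and 0.006 m and angle between the y axis of spirit_level and the y axis of lid_mid, either way round below 0.2 rad and value of joint lid below 0.03 rad and contact force between the fingers and spirit_level below 0.05 N and not (value of joint bubble between -0.0045 and 0.0045 m)), for 0.3 s.
3. with the level lying there, the bubble is centred (x of spirit_level in the frame of lid_mid between -0.06 and 0.06 m and y of spirit_level in the frame of lid_mid between -0.04 and 0.04 m and z of spirit_level in the frame of lid_mid between -0.005 and 0.006 m and angle between the y axis of spirit_level and the y axis of lid_mid, either way round below 0.2 rad and value of joint lid below 0.03 rad and value of joint bubble between -0.003 and 0.003 m), for 0.3 s.
At the end, for the whole second after the job is handed in: Still pressing: fingers push the level with 3 to 40 N, it bears on the lid with over 4.5 N, at rest, upright, along the lid (0.2 rad; middle within 60 mm across, 40 mm along of the lid's), lid shut (under 0.03 rad), bubble within 3 mm of centre (all of step 3 and contact force between the fingers and spirit_level between 3 and 40 N and contact force between spirit_level and lid above 4.5 N and linear speed of spirit_level below 0.02 m/s); the arm keeps its last pose, push and grip.
It fails at once if the lid is slammed (faster than 0.8 rad/s over the last 0.2 rad) (value of joint lid below 0.2 rad and velocity of joint lid below -0.8 rad/s).
It fails at once if the level bears on the lid with more than 60 N (contact force between spirit_level and lid above 60 N).
It fails at once if a bystander is moved by more than 40 mm (distance of any of tape_measure, clay_pot_4, paint_tin from where it was at the start of the episode above 0.04 m).
It also fails if it takes over 72 s, if anything falls off the work surface, if the arm or the gripper's body presses on something with over 40 N, if the wrist force passes 120 N, or if a joint passes its speed limit or range.

## Working session

There is one attempt and no reset: what is moved stays moved. The work goes in short steps, Python scripts to look and compute and a shell command to move; the robot and the scene stay as the last step left them, time stands still between calls to the robot, and variables do not carry over. Pictures are saved under pics/ and viewed, at most 10 in all, crops included, and the job is handed in when it is done.

```bash
ls; mkdir -p pics; cat > h.py <<'E'
import numpy as np, cv2
from scipy.spatial.transform import Rotation as R
from station import monitor, optics, manip
def snap(n):
    s=optics.snapshot(n); s['img']=np.array(s['pixels']); h=s['img'].shape[0]
    s['f']=h/2/np.tan(np.radians(s['vfov'])/2); s['R']=R.from_quat(s['attitude']).as_matrix(); s['p']=np.array(s['position']); return s
def cloud(s):
    z=s['z_map']; v,u=np.indices(z.shape)
    P=np.stack([(u-s['cx'])/s['f']*z,-(v-s['cy'])/s['f']*z,-z],-1)
    W=P@s['R'].T+s['p']; W[z==0]=np.nan; return W
def ray(s,u,v,h):
    d=s['R']@np.array([(u-s['cx'])/s['f'],-(v-s['cy'])/s['f'],-1]); return s['p']+d*(h-s['p'][2])/d[2]
def proj(s,P):
    c=(np.array(P)-s['p'])@s['R']; return s['cx']+s['f']*c[...,0]/-c[...,2], s['cy']-s['f']*c[...,1]/-c[...,2]
def save(s,name): cv2.imwrite('pics/'+name+'.png',s['img'][...,::-1])
E
python3 - <<'E'
from h import *
o=monitor.observe(); print(o['position'],o['tcp_rot'],o['gripper_width'],o['ft_force'])
print(R.from_quat(o['tcp_rot']).as_matrix().round(3))
a=[]
for n in('side','top'):
    s=snap(n); print(n,{k:s[k] for k in s if k not in('pixels','z_map','img','R')}); save(s,n+'0'); a.append(s['img'])
E
```

```text
pics
[ 0.2267993  -0.60862256  0.2216521 ] [ 9.84135314e-01  1.77417526e-01 -2.20566082e-04 -8.09747162e-04] 0.9987164770696849 [ 0.29013581 -0.3892591  -0.21208584]
[[ 0.937  0.349 -0.001]
 [ 0.349 -0.937  0.002]
 [-0.    -0.002 -1.   ]]
side {'vfov': 43.1985004228512, 'cx': 252.61119525858524, 'cy': 191.46642281566912, 'position': array([-0.20026864, -1.37366709,  1.03157266]), 'attitude': array([ 0.47842014, -0.1235346 , -0.23246638,  0.83774266]), 'f': np.float64(484.9551857600964), 'p': array([-0.20026864, -1.37366709,  1.03157266])}
top {'vfov': 48.08175927668809, 'cx': 261.94494470290357, 'cy': 191.26982757487207, 'position': array([ 0.36796119, -0.01835152,  1.52535849]), 'attitude': array([ 0.05025797, -0.04663526, -0.70225358,  0.70861781]), 'f': np.float64(430.41233056570536), 'p': array([ 0.36796119, -0.01835152,  1.52535849])}
```

View pics/top0.png

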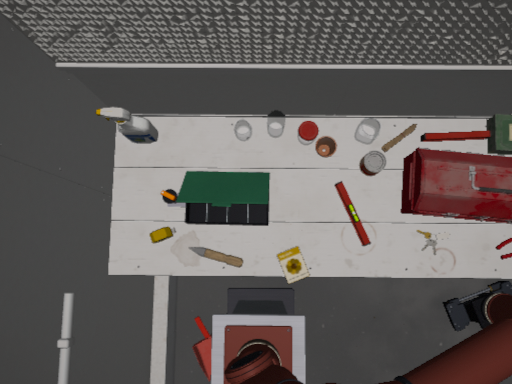

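View pics/side0.png

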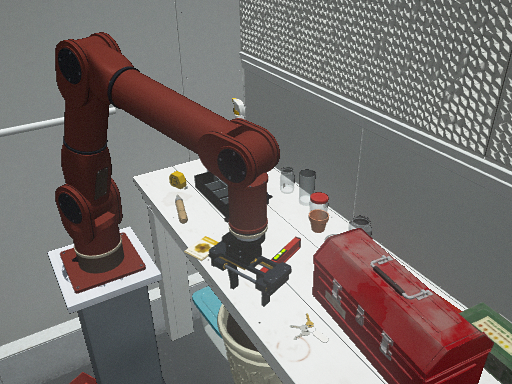

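The top view shows the lid as a green quad (178–270, 172–206), the orange knob at about (169,196), the red level at (353,213) tilted roughly 25°, and the tape measure at (161,235). In the side view the arm hides the box.

```bash
cat >> h.py <<'E'
def mask(s,lo,hi,box):
    hsv=cv2.cvtColor(s['img'],cv2.COLOR_RGB2HSV); m=cv2.inRange(hsv,lo,hi)
    b=np.zeros_like(m); u0,v0,u1,v1=box; b[v0:v1,u0:u1]=1; return (m*b)>0
E
python3 - <<'E'
from h import *
s=snap('top'); W=cloud(s)
# lid
m=mask(s,(70,80,30),(95,255,255),(170,160,290,215)); P=W[m]; print('lid n',m.sum())
c=np.median(P,0); q=P[np.linalg.norm(P-c,axis=1)<.25]; A=np.c_[q[:,0],q[:,1],np.ones(len(q))]
k=np.linalg.lstsq(A,q[:,2],rcond=None)[0]; res=q[:,2]-A@k; print('plane',k,res.std())
ct=max(cv2.findContours(m.astype(np.uint8),0,2)[0],key=cv2.contourArea); ap=cv2.approxPolyDP(ct,3,True)[:,0]
for u,v in ap: print(u,v,W[v,u].round(4))
n=np.array([-k[0],-k[1],1]);n/=np.linalg.norm(n);print('normal',n, 'xr',np.percentile(q,[1,99],0))
# black box
# level
m=mask(s,(0,120,50),(8,255,255),(325,175,380,250))|mask(s,(172,120,50),(180,255,255),(325,175,380,250)); 
m2=mask(s,(22,120,80),(45,255,255),(325,175,380,250))
P=W[m]; print('level z pct',np.percentile(P[:,2],[2,25,50,75,98]).round(3))
r=cv2.minAreaRect(cv2.findContours((m|m2).astype(np.uint8)*1,0,2)[0][0] if 0 else np.argwhere(m|m2)[:,::-1].astype(np.float32)); b=cv2.boxPoints(r); print(r)
for u,v in b: print(ray(s,u,v,.04).round(4))
print('vial',m2.sum(),ray(s,*np.argwhere(m2)[:,::-1].mean(0),.046).round(4), 'level c',ray(s,*r[0],.04).round(4))
# knob
m=mask(s,(8,150,120),(20,255,255),(150,180,185,210)); i=np.argwhere(m)[:,::-1].astype(np.float32); r=cv2.minAreaRect(i); print('knob',m.sum(),r, np.nanmedian(W[m],0))
for u,v in cv2.boxPoints(r): print(ray(s,u,v,.144).round(4))
print(ray(s,*r[0],.144))
for nm,bx in(('tape',(145,222,178,246)),):
    m=mask(s,(20,120,80),(35,255,255),bx); print(nm,np.nanmin(W[m],0),np.nanmax(W[m],0))
big=cv2.resize(s['img'][155:260,140:390],None,fx=3.2,fy=3.2,interpolation=2); cv2.imwrite('pics/c1.png',big[...,::-1])
E
```

```text
lid n 2802
plane [0. 0. 0.] nan
176 199 [0.5232 0.254  0.209 ]
210 202 [0.5146 0.1486 0.2109]
212 206 [0.5009 0.1405 0.2248]
267 204 [ 0.5232 -0.0274  0.0891]
268 173 [ 0.6263 -0.0299  0.1029]
187 172 [0.6292 0.2441 0.0927]
  ret = _var(a, axis=axis, dtype=dtype, out=out, ddof=ddof,
  arrmean = um.true_divide(arrmean, div, out=arrmean,
  ret = ret.dtype.type(ret / rcount)
Traceback (most recent call last):
IndexError: index -1 is out of bounds for axis 0 with size 0
```

```bash
python3 - <<'E'
from h import *
s=snap('top'); W=cloud(s)
m=mask(s,(70,80,30),(95,255,255),(170,160,290,208)); P=W[m]; P=P[~np.isnan(P[:,0])]; P=P[P[:,2]>.08]; print('lid n',m.sum(),len(P))
x,y=P[:,0],P[:,1]
A=np.c_[P[:,:2],np.ones(len(P))]; w=np.ones(len(P),bool)
for _ in range(6):
    k=np.linalg.lstsq(A[w],P[w,2],rcond=None)[0]; res=P[:,2]-A@k; w=abs(res)<max(.004,2*np.median(abs(res)))
print('plane',k,w.sum(),'opening',np.arctan(-k[0]),np.percentile(P[w],[.5,99.5],0).round(3))
bx=(325,175,380,250)
m=mask(s,(0,120,50),(8,255,255),bx)|mask(s,(172,120,50),(180,255,255),bx); m2=mask(s,(22,120,80),(45,255,255),bx)
P=W[m]; print('level z',np.nanpercentile(P[:,2],[2,25,50,75,98]).round(3))
r=cv2.minAreaRect(np.argwhere(m|m2)[:,::-1].astype(np.float32)); print(r)
for u,v in cv2.boxPoints(r): print(ray(s,u,v,.04).round(4))
print('vial',m2.sum(),ray(s,*np.argwhere(m2)[:,::-1].mean(0),.046).round(4), 'c',ray(s,*r[0],.04).round(4))
m=mask(s,(8,150,120),(20,255,255),(150,180,185,210)); r=cv2.minAreaRect(np.argwhere(m)[:,::-1].astype(np.float32)); print('knob',m.sum(),r, np.nanmedian(W[m],0))
for u,v in cv2.boxPoints(r): print(ray(s,u,v,.144).round(4))
print(ray(s,*r[0],.144))
m=mask(s,(20,120,80),(35,255,255),(145,222,178,246)); print('tape',np.nanmin(W[m],0),np.nanmax(W[m],0))
big=cv2.resize(s['img'][155:260,140:390],None,fx=3.2,fy=3.2,interpolation=2); cv2.imwrite('pics/c1.png',big[...,::-1])
E
```

```text
lid n 2800 2788
plane [-1.07310022 -0.01700263  0.772404  ] 2476 opening 0.8206448635432676 [[ 0.504 -0.029  0.092]
 [ 0.63   0.249  0.23 ]]
level z [0.002 0.035 0.039 0.041 0.046]
((351.99652099609375, 213.46971130371094), (66.32734680175781, 8.189751625061035), 64.9164047241211)
[ 0.5966 -0.2617  0.04  ]
[ 0.6091 -0.2877  0.04  ]
[ 0.4016 -0.3806  0.04  ]
[ 0.3895 -0.355   0.04  ]
vial 63 [ 0.5011 -0.3251  0.046 ] c [ 0.4982 -0.3217  0.04  ]
knob 63 ((167.80001831054688, 194.90000915527344), (13.86362075805664, 4.4721360206604), 26.56505012512207) [0.54376747 0.29363105 0.14277247]
[0.5474 0.318  0.144 ]
[0.5606 0.312  0.144 ]
[0.5406 0.271  0.144 ]
[0.5276 0.277  0.144 ]
[0.54403192 0.29447902 0.144     ]
tape [ 0.39387506  0.30301824 -0.00056668] [0.44615501 0.37091184 0.06889797]
```

View pics/c1.png

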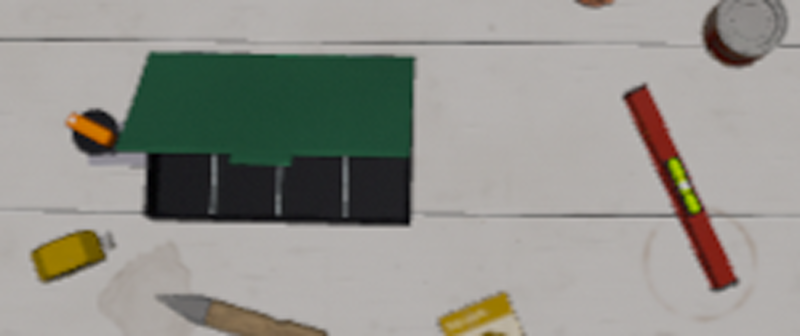

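The lid is open about 0.82 rad with its hinge near x=0.63 and its middle at y≈0.106. The knob is at (0.544, 0.2945) with the bar along 64°. The level is centred at (0.499, -0.322) with its axis at 24°. These agree with the given sizes. Next I go above the lid with the fingers shut and the tool squared to the world axes.

```bash
python3 -m creep '[{"delta_pos":[0,0,-60],"dr":[0,0,0],"hand":0},{"delta_pos":[547,-559,-60],"dr":[0,0,20.4],"hand":0},{"delta_pos":[547,-559,-60],"dr":[0,0,20.4],"hand":0},{"delta_pos":[547,-559,-60],"dr":[0,0,20.4],"hand":0},{"delta_pos":[547,-559,-60],"dr":[0,0,20.4],"hand":0},{"delta_pos":[547,-559,-60],"dr":[0,0,20.4],"hand":0},{"delta_pos":[547,-559,-60],"dr":[0,0,20.4],"hand":0},{"delta_pos":[547,-559,-60],"dr":[0,0,20.4],"hand":0},{"delta_pos":[547,-559,-60],"dr":[0,0,20.4],"hand":0},{"delta_pos":[547,-559,-60],"dr":[0,0,20.4],"hand":0},{"delta_pos":[547,-559,-60],"dr":[0,0,20.4],"hand":0},{"delta_pos":[547,-559,-60],"dr":[0,0,20.4],"hand":0},{"delta_pos":[547,-559,-60],"dr":[0,0,20.4],"hand":0},{"delta_pos":[547,-559,-60],"dr":[0,0,20.4],"hand":0},{"delta_pos":[547,-559,-60],"dr":[0,0,20.4],"hand":0},{"delta_pos":[547,-559,-60],"dr":[0,0,20.4],"hand":0},{"delta_pos":[547,-559,-60],"dr":[0,0,20.4],"hand":0}]' 20; python3 - <<'E'
from h import *
o=monitor.observe(); print(o['position'],R.from_quat(o['tcp_rot']).as_matrix().round(3).tolist(),o['ft_force'],o['qpos'],o['joint_velocities'])
# arc plan: TCP = contact (150 mm point) + ~9 mm ahead while steep
for t in np.arange(.9,-.01,-.1):
    x=.63-.15*np.cos(t)+.008*np.sin(t); z=.088+.15*np.sin(t)+.008*np.cos(t); print(round(t,2),round(x,4),round(z,4))
E
```

```text
time_s: 2.33
position: [0.5442, 0.1042, 0.2826]
tcp_rot: [1.0, -0.001, 0.0, 0.0]
ft_force: [-0.2, -0.7, 0.5]
gripper_width: 0.007
gripper_force: 0.0
[0.54424259 0.1042075  0.28262694] [[1.0, -0.001, 0.0], [-0.001, -1.0, -0.001], [0.0, 0.001, -1.0]] [-0.22227606 -0.71993689  0.46203167] [ 0.29779966  0.16345935 -0.638018    1.58154885  0.09882514  1.42916393
 -1.92002361] [ 0.00279667 -0.00194601 -0.00474037 -0.00105277 -0.00082079 -0.00186616
 -0.00277876]
0.9 0.543 0.2105
0.8 0.5312 0.2012
0.7 0.5204 0.1908
0.6 0.5107 0.1793
0.5 0.5022 0.1669
0.4 0.495 0.1538
0.3 0.4891 0.14
0.2 0.4846 0.1256
0.1 0.4815 0.1109
0.0 0.48 0.096
```

```bash
python3 -m creep '[{"delta_pos":[0,0,50],"dr":[0,0,0],"hand":0},{"delta_pos":[0,0,70],"dr":[0,0,0],"hand":0},{"delta_pos":[-4,0,80],"dr":[0,0,0],"hand":0},{"delta_pos":[-9,0,87],"dr":[0,0,0],"hand":0},{"delta_pos":[-14,0,92],"dr":[0,0,0],"hand":0},{"delta_pos":[-20,0,98],"dr":[0,0,0],"hand":0},{"delta_pos":[-25,0,104],"dr":[0,0,0],"hand":0},{"delta_pos":[-30,0,110],"dr":[0,0,0],"hand":0},{"delta_pos":[-34,0,116],"dr":[0,0,0],"hand":0},{"delta_pos":[-38,0,122],"dr":[0,0,0],"hand":0},{"delta_pos":[-42,0,129],"dr":[0,0,0],"hand":0},{"delta_pos":[-45,0,135],"dr":[0,0,0],"hand":0},{"delta_pos":[-48,0,142],"dr":[0,0,0],"hand":0}]'; python3 - <<'E'
from h import *
s=snap('side'); save(s,'side1'); s=snap('top');W=cloud(s)
m=mask(s,(70,80,30),(95,255,255),(170,160,290,222)); P=W[m]; P=P[~np.isnan(P[:,0])]; P=P[(P[:,2]>.08)&(P[:,1]<.23)]
A=np.c_[P[:,:2],np.ones(len(P))]; w=np.ones(len(P),bool)
for _ in range(6):
    k=np.linalg.lstsq(A[w],P[w,2],rcond=None)[0]; res=P[:,2]-A@k; w=abs(res)<max(.004,2*np.median(abs(res)))
print('plane',k,w.sum(),'opening',np.arctan(-k[0]))
E
```

```text
time_s: 3.95
position: [0.4962, 0.1058, 0.1402]
tcp_rot: [1.0, 0.0, 0.0, -0.0]
ft_force: [1.8, -0.3, 1.0]
gripper_width: 0.008
gripper_force: 0.9
plane [-0.30457883 -0.02477237  0.28886233] 1232 opening 0.2956522397847162
```

```bash
python3 -m creep '[{"delta_pos":[-1,0,4],"dr":[0,0,0],"hand":0},{"delta_pos":[-3,0,8],"dr":[0,0,0],"hand":0},{"delta_pos":[-4,0,12],"dr":[0,0,0],"hand":0},{"delta_pos":[-5,0,16],"dr":[0,0,0],"hand":0},{"delta_pos":[-6,0,20],"dr":[0,0,0],"hand":0},{"delta_pos":[-7,0,24],"dr":[0,0,0],"hand":0},{"delta_pos":[-8,0,28],"dr":[0,0,0],"hand":0},{"delta_pos":[-9,0,32],"dr":[0,0,0],"hand":0},{"delta_pos":[-10,0,35],"dr":[0,0,0],"hand":0},{"delta_pos":[-11,0,38],"dr":[0,0,0],"hand":0},{"delta_pos":[-11,0,41],"dr":[0,0,0],"hand":0}]'
```

```text
time_s: 5.42
position: [0.4851, 0.1058, 0.0994]
tcp_rot: [1.0, 0.0, -0.0, -0.0]
ft_force: [-0.9, -0.5, 1.4]
gripper_width: 0.006
gripper_force: 0.7
```

```bash
python3 -m creep '[{"delta_pos":[0,0,1],"dr":[0,0,0],"hand":0},{"delta_pos":[0,0,2],"dr":[0,0,0],"hand":0},{"delta_pos":[0,0,3],"dr":[0,0,0],"hand":0},{"delta_pos":[0,0,4],"dr":[0,0,0],"hand":0}]'
```

```text
time_s: 5.92
position: [0.4853, 0.1057, 0.0955]
tcp_rot: [1.0, 0.0, -0.0, 0.0]
ft_force: [-1.1, 0.4, 1.1]
gripper_width: 0.009
gripper_force: 0.7
```

```bash
python3 -m creep '[{"delta_pos":[0,0,1],"dr":[0,0,0],"hand":0},{"delta_pos":[0,0,2],"dr":[0,0,0],"hand":0},{"delta_pos":[0,0,2],"dr":[0,0,0],"hand":0}]'
```

```text
time_s: 6.3
position: [0.4854, 0.1057, 0.0948]
tcp_rot: [1.0, 0.0, 0.0, 0.0]
ft_force: [-6.7, -1.3, 17.9]
gripper_width: 0.004
gripper_force: 8.8
```

The lid is shut: the force rose to 18 N at z≈0.095. Now I go to the level.

```bash
python3 -m creep '[{"delta_pos":[0,0,-50],"dr":[0,0,0],"hand":0},{"delta_pos":[0,60,-90],"dr":[0,0,-5],"hand":0.4},{"delta_pos":[14,429,-90],"dr":[0,0,-24.1],"hand":0.8},{"delta_pos":[14,429,-90],"dr":[0,0,-24.1],"hand":0.8},{"delta_pos":[14,429,-90],"dr":[0,0,-24.1],"hand":0.8},{"delta_pos":[14,429,-90],"dr":[0,0,-24.1],"hand":0.8},{"delta_pos":[14,429,-90],"dr":[0,0,-24.1],"hand":0.8},{"delta_pos":[14,429,-90],"dr":[0,0,-24.1],"hand":0.8},{"delta_pos":[14,429,-90],"dr":[0,0,-24.1],"hand":0.8},{"delta_pos":[14,429,-90],"dr":[0,0,-24.1],"hand":0.8},{"delta_pos":[14,429,-90],"dr":[0,0,-24.1],"hand":0.8},{"delta_pos":[14,429,-40],"dr":[0,0,-24.1],"hand":0.8},{"delta_pos":[14,429,0],"dr":[0,0,-24.1],"hand":0.8},{"delta_pos":[14,429,0],"dr":[0,0,-24.1],"hand":0.8}]'; python3 - <<'E'
from h import *
o=monitor.observe(); print(o['qpos'].round(2))
s=snap('side'); save(s,'side2'); t=snap('top'); cv2.imwrite('pics/lv.png',np.hstack([cv2.resize(s['img'],None,fx=.78,fy=1.0) ,cv2.resize(t['img'][130:280,150:400],(400,384))])[...,::-1])
E
```

```text
time_s: 8.05
position: [0.4983, -0.3202, 0.0911]
tcp_rot: [0.978, 0.21, -0.002, -0.002]
ft_force: [-0.2, 0.5, 1.1]
gripper_width: 0.799
gripper_force: 0.0
[ 0.77  0.35 -0.33  1.74  0.12  1.08 -0.75]
```

View pics/lv.png

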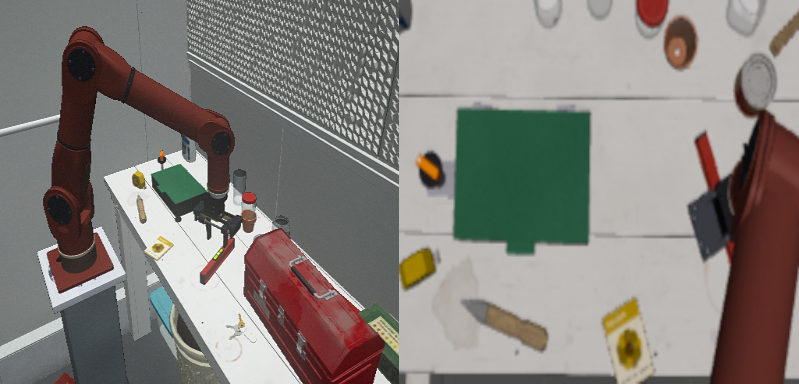

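The lid is shut flat in both views. In the side view the gripper is above the level. I check the vial position there and the lid outline from the top.

```bash
python3 - <<'E'
from h import *
s=snap('side'); bx=(240,200,330,300)
m=mask(s,(24,150,100),(45,255,255),bx); print('vial side',m.sum(),ray(s,*np.argwhere(m)[:,::-1].mean(0),.046))
n,l,st,c=cv2.connectedComponentsWithStats(m.astype(np.uint8)); print(st,c)
mr=mask(s,(0,150,60),(6,255,255),bx)|mask(s,(174,150,60),(180,255,255),bx); print(mr.sum())
t=snap('top'); m=mask(t,(70,80,30),(95,255,255),(170,160,290,240)); r=cv2.minAreaRect(np.argwhere(m)[:,::-1].astype(np.float32))
ct=max(cv2.findContours(m.astype(np.uint8),0,2)[0],key=cv2.contourArea)
for u,v in cv2.approxPolyDP(ct,3,True)[:,0]: print(u,v,ray(t,u,v,.096).round(4))
W=cloud(t); P=W[m]; P=P[~np.isnan(P[:,0])]; P=P[P[:,2]>.08]; A=np.c_[P[:,:2],np.ones(len(P))]; print(np.linalg.lstsq(A,P[:,2],rcond=None)[0],P.mean(0))
E
```

```text
vial side 31 [ 0.49843098 -0.32821118  0.046     ]
[[     0      0    512    384 196577]
 [   280    249      6      4     13]
 [   274    254      6      5     18]] [[255.4962839  191.49018451]
 [282.61538462 250.61538462]
 [276.5        256.        ]]
160
187 173 [0.6252 0.2434 0.096 ]
185 222 [0.4599 0.2446 0.096 ]
217 223 [0.4575 0.1381 0.096 ]
218 228 [0.441  0.1344 0.096 ]
233 228 [0.4415 0.0847 0.096 ]
235 223 [0.4581 0.0784 0.096 ]
267 224 [ 0.4557 -0.0279  0.096 ]
268 174 [ 0.6241 -0.0299  0.096 ]
[-0.00144854 -0.03134426  0.09863786] [0.53903297 0.10788528 0.09447547]
```

```bash
python3 -m creep '[{"delta_pos":[-1,4,40],"dr":[0,0,0],"hand":0.8},{"delta_pos":[-1,4,65],"dr":[0,0,0],"hand":0.8},{"delta_pos":[-1,4,80],"dr":[0,0,0],"hand":0.8},{"delta_pos":[-1,4,80],"dr":[0,0,0],"hand":0.5},{"delta_pos":[-1,4,80],"dr":[0,0,0],"hand":0},{"delta_pos":[-1,4,80],"dr":[0,0,0],"hand":0},{"delta_pos":[-1,4,80],"dr":[0,0,0],"hand":0},{"delta_pos":[-1,4,80],"dr":[0,0,0],"hand":0}]' 30
```

```text
time_s: 9.25
position: [0.5005, -0.3274, 0.0138]
tcp_rot: [0.978, 0.209, 0.0, 0.0]
ft_force: [0.1, -0.0, 0.4]
gripper_width: 0.318
gripper_force: 0.0
```

```bash
python3 -m creep '[{"delta_pos":[0,0,0],"dr":[0,0,0],"hand":0},{"delta_pos":[0,0,0],"dr":[0,0,0],"hand":0},{"delta_pos":[0,0,0],"dr":[0,0,0],"hand":0},{"delta_pos":[0,0,0],"dr":[0,0,0],"hand":0}]' 30; python3 - <<'E'
from h import *
o=monitor.observe(); print(o['position'],R.from_quat(o['tcp_rot']).as_matrix().round(3).tolist())
s=snap('side'); i=s['img'][190:310,230:350]; cv2.imwrite('pics/g.png',cv2.resize(i,(480,480),interpolation=2)[...,::-1])
E
```

```text
time_s: 9.75
position: [0.5003, -0.3272, 0.0137]
tcp_rot: [0.978, 0.209, -0.0, -0.0]
ft_force: [-1.5, 2.3, 5.4]
gripper_width: 0.25
gripper_force: 30.0
[ 0.50034428 -0.32719918  0.01367861] [[0.913, 0.409, -0.0], [0.409, -0.913, 0.0], [-0.0, -0.0, -1.0]]
```

View pics/g.png

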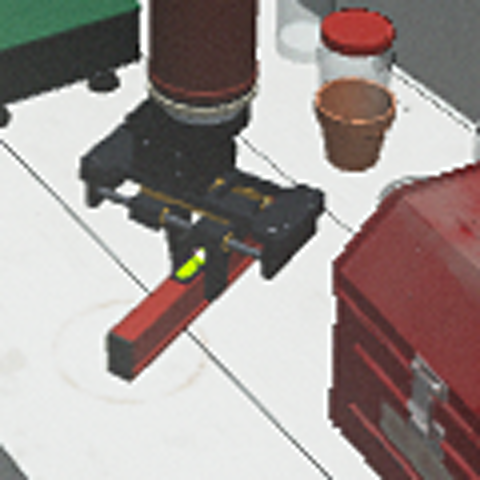

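The level is gripped at its middle (opening 0.25, about 22 mm) and stands upright. Next I carry it over the lid.

```bash
python3 -m creep '[{"delta_pos":[0,0,-40],"dr":[0,0,0],"hand":0},{"delta_pos":[0,0,-90],"dr":[0,0,0],"hand":0},{"delta_pos":[0,0,-140],"dr":[0,0,0],"hand":0},{"delta_pos":[20,-35,-160],"dr":[0,0,-6],"hand":0},{"delta_pos":[40,-70,-160],"dr":[0,0,-13],"hand":0},{"delta_pos":[61,-107,-160],"dr":[0,0,-20],"hand":0},{"delta_pos":[85,-149,-160],"dr":[0,0,-27],"hand":0},{"delta_pos":[109,-190,-160],"dr":[0,0,-35],"hand":0},{"delta_pos":[133,-232,-160],"dr":[0,0,-42],"hand":0},{"delta_pos":[157,-274,-160],"dr":[0,0,-49],"hand":0},{"delta_pos":[181,-316,-160],"dr":[0,0,-56],"hand":0},{"delta_pos":[200,-350,-160],"dr":[0,0,-62],"hand":0},{"delta_pos":[213,-373,-160],"dr":[0,0,-65.9],"hand":0},{"delta_pos":[213,-373,-160],"dr":[0,0,-65.9],"hand":0},{"delta_pos":[213,-373,-160],"dr":[0,0,-65.9],"hand":0},{"delta_pos":[213,-373,-160],"dr":[0,0,-65.9],"hand":0}]'; python3 - <<'E'
from h import *
o=monitor.observe(); print(o['position'],R.from_quat(o['tcp_rot']).as_matrix().round(3).tolist(),o['qpos'].round(2))
E
```

```text
time_s: 11.8
position: [0.5424, 0.0986, 0.1734]
tcp_rot: [0.708, 0.706, -0.0, 0.0]
ft_force: [-0.4, -0.0, -0.9]
gripper_width: 0.248
gripper_force: 30.0
[0.54235779 0.09858662 0.17339258] [[0.002, 1.0, -0.0], [1.0, -0.002, -0.001], [-0.001, -0.0, -1.0]] [ 0.38  0.24 -0.73  1.74  0.17  1.22 -0.4 ]
```

```bash
python3 -m creep '[{"delta_pos":[0,0,25],"dr":[0,-1.8,0],"hand":0},{"delta_pos":[0,0,45],"dr":[0,-1.8,0],"hand":0},{"delta_pos":[0,0,55],"dr":[0,-1.8,0],"hand":0},{"delta_pos":[0,0,58],"dr":[0,-1.8,0],"hand":0},{"delta_pos":[0,0,60],"dr":[0,-1.8,0],"hand":0},{"delta_pos":[0,0,60],"dr":[0,-1.8,0],"hand":0}]'
```

```text
time_s: 12.55
position: [0.5425, 0.1002, 0.114]
tcp_rot: [0.707, 0.707, -0.011, 0.011]
ft_force: [-0.2, -0.8, -1.7]
gripper_width: 0.25
gripper_force: 30.0
```

```bash
python3 -m creep '[{"delta_pos":[0,0,1],"dr":[0,0,0],"hand":0},{"delta_pos":[0,0,2],"dr":[0,0,0],"hand":0},{"delta_pos":[0,0,2],"dr":[0,0,0],"hand":0}]'
```

```text
time_s: 12.92
position: [0.5422, 0.1001, 0.1116]
tcp_rot: [0.707, 0.707, -0.011, 0.011]
ft_force: [-0.2, 0.3, -2.7]
gripper_width: 0.245
gripper_force: 30.0
```

```bash
python3 -m creep '[{"delta_pos":[0,0,1],"dr":[0,0,0],"hand":0},{"delta_pos":[0,0,2],"dr":[0,0,0],"hand":0},{"delta_pos":[0,0,2],"dr":[0,0,0],"hand":0}]'
```

```text
time_s: 13.3
position: [0.5421, 0.1001, 0.1095]
tcp_rot: [0.707, 0.707, -0.011, 0.011]
ft_force: [-0.1, -0.8, -1.7]
gripper_width: 0.247
gripper_force: 30.0
```

```bash
python3 -m creep '[{"delta_pos":[0,0,0.6],"dr":[0,0,0],"hand":0},{"delta_pos":[0,0,1.2],"dr":[0,0,0],"hand":0},{"delta_pos":[0,0,1.2],"dr":[0,0,0],"hand":0}]'
```

```text
time_s: 13.68
position: [0.5422, 0.1, 0.1084]
tcp_rot: [0.707, 0.707, -0.011, 0.011]
ft_force: [0.2, 0.6, -0.3]
gripper_width: 0.25
gripper_force: 30.0
```

```bash
python3 -m creep '[{"delta_pos":[0,0,0.7],"dr":[0,0,0],"hand":0},{"delta_pos":[0,0,0.7],"dr":[0,0,0],"hand":0}]'
```

```text
time_s: 13.92
position: [0.5422, 0.1, 0.1084]
tcp_rot: [0.707, 0.707, -0.011, 0.011]
ft_force: [-2.6, -1.4, 6.4]
gripper_width: 0.252
gripper_force: 30.0
```

```bash
python3 -m creep '[{"delta_pos":[0,0,-0.5],"dr":[0,0,0],"hand":0.35},{"delta_pos":[0,0,-0.5],"dr":[0,0,0],"hand":0.6},{"delta_pos":[0,0,-0.5],"dr":[0,0,0],"hand":0.6},{"delta_pos":[0,0,-0.5],"dr":[0,0,0],"hand":0.6},{"delta_pos":[0,0,-20],"dr":[0,1.8,0],"hand":0.6},{"delta_pos":[0,0,-60],"dr":[0,1.8,0],"hand":0.6},{"delta_pos":[0,0,-100],"dr":[0,1.8,0],"hand":0.6},{"delta_pos":[60,0,-100],"dr":[0,1.8,0],"hand":0.6},{"delta_pos":[120,0,-100],"dr":[0,1.8,0],"hand":0.6},{"delta_pos":[180,0,-100],"dr":[0,1.8,0],"hand":0.6},{"delta_pos":[194,2,-100],"dr":[0,1.8,0],"hand":0.6},{"delta_pos":[194,2,-100],"dr":[0,1.8,0],"hand":0.6}]'; python3 - <<'E'
from h import *
o=monitor.observe(); print(o['position'],R.from_quat(o['tcp_rot']).as_matrix().round(3).tolist())
s=snap('side'); t=snap('top')
a=cv2.resize(s['img'][150:250,150:283],(400,300),interpolation=2); b=cv2.resize(t['img'][150:245,150:277],(400,300),interpolation=2)
cv2.imwrite('pics/k.png',np.hstack([a,b])[...,::-1])
E
```

```text
time_s: 15.42
position: [0.5438, 0.2977, 0.2012]
tcp_rot: [0.706, 0.708, -0.0, -0.0]
ft_force: [0.3, -1.1, -0.8]
gripper_width: 0.6
gripper_force: 0.0
[0.54375401 0.29769509 0.20115791] [[-0.003, 1.0, -0.001], [1.0, 0.003, 0.0], [0.0, -0.001, -1.0]]
```

View pics/k.png

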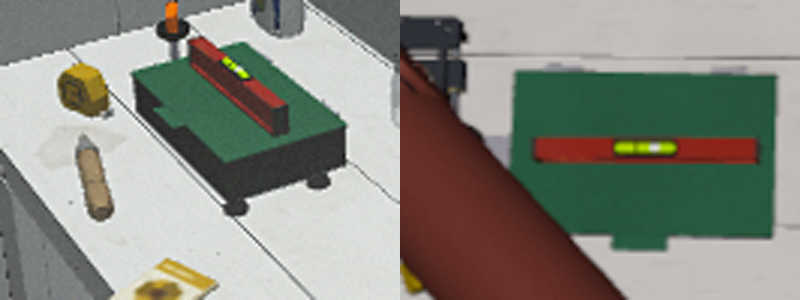

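The level lies along the middle of the lid. In the crop the bubble is at about u=655 and the vial centre at 645, so it sits roughly 10 mm right and the turn should be about 1 rad. Now I rotate to 64° and descend on the knob.

```bash
python3 -m creep '[{"delta_pos":[-3,0,0],"dr":[0,0,9],"hand":0.6},{"delta_pos":[-3,0,0],"dr":[0,0,18],"hand":0.6},{"delta_pos":[-3,0,0],"dr":[0,0,26],"hand":0.6},{"delta_pos":[-3,0,30],"dr":[0,0,26],"hand":0.6},{"delta_pos":[-3,0,60],"dr":[0,0,26],"hand":0.6},{"delta_pos":[-3,0,75],"dr":[0,0,26],"hand":0.6},{"delta_pos":[-3,0,83],"dr":[0,0,26],"hand":0.6},{"delta_pos":[-3,0,83],"dr":[0,0,26],"hand":0.6}]'; python3 - <<'E'
from h import *
o=monitor.observe(); print(o['position'],R.from_quat(o['tcp_rot']).as_matrix().round(3).tolist(),o['qpos'].round(2))
s=snap('side'); t=snap('top')
a=cv2.resize(s['img'][130:205,170:270],(400,300),interpolation=2); b=cv2.resize(t['img'][180:210,200:240],(400,300),interpolation=2)
cv2.imwrite('pics/k2.png',np.hstack([a,b])[...,::-1])
E
```

```text
time_s: 16.52
position: [0.5443, 0.2937, 0.1188]
tcp_rot: [0.848, 0.53, 0.0, 0.0]
ft_force: [-0.4, -0.8, 0.7]
gripper_width: 0.598
gripper_force: 0.0
[0.54433062 0.29365699 0.1187866 ] [[0.438, 0.899, 0.0], [0.899, -0.438, -0.0], [0.0, 0.0, -1.0]] [-0.01  0.43 -0.71  1.64  0.3   1.18 -1.24]
```

View pics/k2.png

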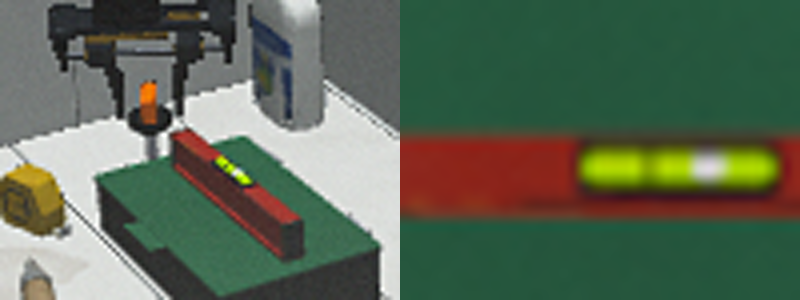

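The fingers straddle the orange bar. The bubble is at u=709 against the vial centre at 678 (10 crop px per image px), so about 10 mm right. Next I grip the knob.

```bash
python3 -m creep '[{"delta_pos":[0,0,0],"dr":[0,0,0],"hand":0},{"delta_pos":[0,0,0],"dr":[0,0,0],"hand":0},{"delta_pos":[0,0,0],"dr":[0,0,0],"hand":0},{"delta_pos":[0,0,0],"dr":[0,0,0],"hand":0},{"delta_pos":[0,0,0],"dr":[0,0,0],"hand":0},{"delta_pos":[0,0,0],"dr":[0,0,0],"hand":0},{"delta_pos":[0,0,0],"dr":[0,0,0],"hand":0}]' 40; cat >> h.py <<'E'
def bubble(n='top',box=(200,175,250,215)):
    """bubble offset (mm, + = level's left, world +y) from vial centre, seen from above"""
    s=snap(n); i=s['img'].astype(float); u0,v0,u1,v1=box
    vial=mask(s,(24,120,90),(45,255,255),box); vv,uu=np.nonzero(vial)
    a,b=uu.min(),uu.max(); rows=slice(vv.min(),vv.max()+1); c=i[rows,a-3:b+4]
    blue=c[...,2].max(0); pr=np.clip(blue-np.median(blue),0,None); pr[pr<.4*pr.max()]=0
    g=c[...,1].max(0); cols=np.arange(a-3,b+4); vc=vv.mean()
    edge=np.interp  # sub-pixel ends of the vial from green half level
    h=.55*np.percentile(g,80); k=np.nonzero(g>h)[0]; k0,k1=k[0],k[-1]
    e0=cols[k0]-(g[k0]-h)/(g[k0]-g[k0-1]); e1=cols[k1]+(g[k1]-h)/(g[k1]-g[k1+1])
    ub=(pr*cols).sum()/pr.sum(); um=(e0+e1)/2
    yb,ym=[ray(s,u,vc,.142)[1] for u in(ub,um)]
    return s,dict(bub=(yb-ym)*1e3,len=(ray(s,e0,vc,.142)-ray(s,e1,vc,.142))[1]*1e3,ub=ub,um=um,blue=blue.astype(int),green=g.astype(int))
E
python3 - <<'E'
from h import *
print(bubble()[1]); print(monitor.observe()['wrist_torque'])
E
```

```text
time_s: 17.5
position: [0.5439, 0.2942, 0.1186]
tcp_rot: [0.848, 0.53, -0.0, -0.0]
ft_force: [-1.1, -0.0, 0.8]
gripper_width: 0.184
gripper_force: 40.0
{'bub': np.float64(-9.939931853668787), 'len': np.float64(63.2963558290603), 'ub': np.float64(230.4420600858369), 'um': np.float64(227.37539120029453), 'blue': array([ 26,  27,  31,  27,   0,   0,   0,   0,   0,   0,   0,   0,   0,
         0, 156, 210, 204, 131,   0,   0,   0,   1,  20,  25,  28,  29]), 'green': array([ 37,  37,  47, 159, 206, 210, 210, 210, 210, 181, 187, 211, 210,
       211, 209, 209, 209, 210, 211, 211, 211, 197, 129,  32,  38,  38])}
[-0.00389738  0.20390887  0.04819444]
```

```bash
python3 -m creep '[{"delta_pos":[0,0,0],"dr":[0,0,5],"hand":0},{"delta_pos":[0,0,0],"dr":[0,0,12],"hand":0},{"delta_pos":[0,0,0],"dr":[0,0,19],"hand":0},{"delta_pos":[0,0,0],"dr":[0,0,26],"hand":0},{"delta_pos":[0,0,0],"dr":[0,0,33],"hand":0},{"delta_pos":[0,0,0],"dr":[0,0,40],"hand":0},{"delta_pos":[0,0,0],"dr":[0,0,45],"hand":0},{"delta_pos":[0,0,0],"dr":[0,0,48],"hand":0},{"delta_pos":[0,0,0],"dr":[0,0,48],"hand":0},{"delta_pos":[0,0,0],"dr":[0,0,48],"hand":0},{"delta_pos":[0,0,0],"dr":[0,0,48],"hand":0},{"delta_pos":[0,0,0],"dr":[0,0,48],"hand":0},{"delta_pos":[0,0,0],"dr":[0,0,48],"hand":0},{"delta_pos":[0,0,0],"dr":[0,0,48],"hand":0},{"delta_pos":[0,0,0],"dr":[0,0,48],"hand":0},{"delta_pos":[0,0,0],"dr":[0,0,48],"hand":0}]' 40; python3 - <<'E'
from h import *
print(bubble()[1]); o=monitor.observe(); print(o['wrist_torque'],o['qpos'].round(2))
E
```

```text
time_s: 19.55
position: [0.5422, 0.2962, 0.1185]
tcp_rot: [0.99, 0.141, -0.001, -0.001]
ft_force: [-5.7, 4.9, 2.2]
gripper_width: 0.179
gripper_force: 40.0
{'bub': np.float64(-2.317762565010775), 'len': np.float64(62.851590860105624), 'ub': np.float64(228.6440366972477), 'um': np.float64(227.92898829565496), 'blue': array([ 28,  25,  26,  35,  25,   0,   0,   0,   0,   0,  11,   0, 103,
       185, 210, 147,   0,   0,   0,   0,   0,   0,  29,  28,  26,  29,
        27]), 'green': array([ 36,  37,  37,  96, 177, 208, 209, 209, 209, 185, 161, 190, 208,
       208, 209, 180, 187, 210, 210, 210, 210, 209, 163,  86,  35,  38,
        37])}
[ 0.95869347  1.32990815 -0.10474208] [-0.13  0.4  -0.56  1.65  0.22  1.16 -2.03]
```

```bash
python3 -m creep '[{"delta_pos":[0,0,0],"dr":[0,0,4],"hand":0},{"delta_pos":[0,0,0],"dr":[0,0,9],"hand":0},{"delta_pos":[0,0,0],"dr":[0,0,13],"hand":0},{"delta_pos":[0,0,0],"dr":[0,0,15],"hand":0},{"delta_pos":[0,0,0],"dr":[0,0,15],"hand":0},{"delta_pos":[0,0,0],"dr":[0,0,15],"hand":0},{"delta_pos":[0,0,0],"dr":[0,0,15],"hand":0},{"delta_pos":[0,0,0],"dr":[0,0,15],"hand":0},{"delta_pos":[0,0,0],"dr":[0,0,15],"hand":0},{"delta_pos":[0,0,0],"dr":[0,0,15],"hand":0},{"delta_pos":[0,0,0],"dr":[0,0,15],"hand":0}]' 40; python3 - <<'E'
from h import *
for _ in range(2): print(bubble()[1])
o=monitor.observe(); print(o['wrist_torque'],o['qpos'].round(2))
E
```

```text
time_s: 20.98
position: [0.5421, 0.2971, 0.1186]
tcp_rot: [1.0, 0.011, -0.001, -0.002]
ft_force: [-5.7, 7.6, 0.4]
gripper_width: 0.183
gripper_force: 40.0
{'bub': np.float64(1.2410199931119221), 'len': np.float64(63.654822701373085), 'ub': np.float64(227.98885172798217), 'um': np.float64(228.3717063106796), 'blue': array([ 26,  26,  36,  35,  23,  13,  16,  21,  27,  29,  40, 163, 210,
       158,  43,  30,  27,  26,  24,  24,  24,  29,  29,  27,  29,  28]), 'green': array([ 37,  37,  58, 161, 207, 209, 209, 209, 209, 166, 168, 204, 208,
       207, 209, 184, 190, 210, 209, 210, 210, 199, 134,  34,  38,  38])}
{'bub': np.float64(1.2046346282256066), 'len': np.float64(63.65927577708933), 'ub': np.float64(227.99113082039912), 'um': np.float64(228.3627635579092), 'blue': array([ 25,  26,  36,  36,  23,  13,  13,  20,  25,  28,  40, 163, 210,
       159,  42,  27,  27,  25,  24,  25,  25,  30,  30,  27,  29,  29]), 'green': array([ 36,  36,  59, 162, 207, 209, 209, 208, 209, 166, 168, 204, 209,
       209, 209, 184, 190, 210, 210, 210, 210, 199, 133,  34,  38,  38])}
[ 1.40647234  1.16246817 -0.02251953] [-0.16  0.39 -0.51  1.65  0.2   1.15 -2.27]
```

```bash
python3 -m creep '[{"delta_pos":[0,0,0],"dr":[0,0,-3],"hand":0},{"delta_pos":[0,0,0],"dr":[0,0,-5],"hand":0},{"delta_pos":[0,0,0],"dr":[0,0,-5],"hand":0},{"delta_pos":[0,0,0],"dr":[0,0,-5],"hand":0},{"delta_pos":[0,0,0],"dr":[0,0,-5],"hand":0},{"delta_pos":[0,0,0],"dr":[0,0,-5],"hand":0},{"delta_pos":[0,0,0],"dr":[0,0,-5],"hand":0.3},{"delta_pos":[0,0,0],"dr":[0,0,-5],"hand":0.5},{"delta_pos":[0,0,0],"dr":[0,0,-5],"hand":0.5},{"delta_pos":[0,0,0],"dr":[0,0,-5],"hand":0.5},{"delta_pos":[0,0,-20],"dr":[0,0,-5],"hand":0.5},{"delta_pos":[0,0,-60],"dr":[0,0,-5],"hand":0.5},{"delta_pos":[0,0,-90],"dr":[0,0,-5],"hand":0.5},{"delta_pos":[0,0,-90],"dr":[0,0,-5],"hand":0.5}]' 40; python3 - <<'E'
from h import *
s,b=bubble(); print(b)
o=monitor.observe(); print(o['position'],R.from_quat(o['tcp_rot']).as_matrix().round(3).tolist(),o['ft_force'])
bx=(180,170,275,225)
m=mask(s,(0,120,50),(8,255,255),bx)|mask(s,(172,120,50),(180,255,255),bx)|mask(s,(24,120,90),(45,255,255),bx); 
n,l,st,c=cv2.connectedComponentsWithStats(m.astype(np.uint8)); print(st,c)
r=cv2.minAreaRect(np.argwhere(m)[:,::-1].astype(np.float32)); print(r)
for u,v in cv2.boxPoints(r): print(ray(s,u,v,.138).round(4))
W=cloud(s); print(np.nanmedian(W[m],0))
E
```

```text
time_s: 22.82
position: [0.5454, 0.2952, 0.2129]
tcp_rot: [0.999, 0.053, 0.003, -0.001]
ft_force: [0.6, -0.1, -1.1]
gripper_width: 0.499
gripper_force: 0.0
{'bub': np.float64(0.8559636744942256), 'len': np.float64(63.56441038346377), 'ub': np.float64(228.01082251082252), 'um': np.float64(228.27489150832747), 'blue': array([ 26,  26,  37,  35,  23,  14,  21,  24,  25,  28,  29, 163, 212,
       168,  87,  29,  26,  25,  26,  25,  25,  30,  27,  27,  29,  29]), 'green': array([ 37,  37,  70, 168, 209, 211, 211, 211, 211, 186, 185, 207, 211,
       210, 185, 161, 192, 212, 212, 212, 211, 193, 123,  36,  40,  39])}
[0.54471134 0.29461601 0.21088327] [[0.994, 0.105, 0.003], [0.105, -0.994, 0.001], [0.003, -0.001, -1.0]] [-0.00244133  0.08157931  0.19028403]
[[     0      0    512    384 196004]
 [   193    193     71      9    513]
 [   180    210     11     15     91]] [[255.60472235 191.47227608]
 [228.27680312 197.15984405]
 [183.40659341 219.30769231]]
((218.69273376464844, 200.0899658203125), (28.365154266357422, 88.17891693115234), 72.51200103759766)
[0.5288 0.2803 0.138 ]
[0.6186 0.0081 0.138 ]
[ 0.5297 -0.0205  0.138 ]
[0.4414 0.2495 0.138 ]
[0.53662935 0.12319763 0.13844598]
```

```bash
python3 - <<'E'
from h import *
s=snap('top')
bx=(190,190,268,204); m=mask(s,(0,120,50),(8,255,255),bx)|mask(s,(172,120,50),(180,255,255),bx)
W=cloud(s); P=W[m]; P=P[P[:,2]>.132]; print(len(P),P.min(0),P.max(0),np.median(P,0))
r=P[(P[:,1]<.055)&(P[:,1]>.015)]; print('right part',r.mean(0),r.min(0),r.max(0))
for u in (193,263.5): print(ray(s,u,197,.138))
o=monitor.observe(); Rm=R.from_quat(o['tcp_rot']).as_matrix(); tgt=np.array([r[:,0].mean(),.035,.16]); print('tool delta mm',Rm.T@(tgt-o['position'])*1e3)
E
```

```text
369 [ 0.52921431 -0.01402151  0.13219933] [0.5522123  0.21451538 0.14937862] [0.53936736 0.09003272 0.13791941]
right part [0.54018868 0.03445861 0.13816978] [0.52979667 0.01521652 0.13219933] [0.55037658 0.05446091 0.14453622]
[0.53863377 0.21358096 0.138     ]
[ 0.54064354 -0.01555535  0.138     ]
tool delta mm [-31.28427905 257.23861859  49.31805462]
```

```bash
python3 -m creep '[{"delta_pos":[-6,50,0],"dr":[0,0,2],"hand":0},{"delta_pos":[-12,100,0],"dr":[0,0,4],"hand":0},{"delta_pos":[-19,155,0],"dr":[0,0,6],"hand":0},{"delta_pos":[-26,210,0],"dr":[0,0,6],"hand":0},{"delta_pos":[-31,257,0],"dr":[0,0,6],"hand":0},{"delta_pos":[-31,257,25],"dr":[0,0,6],"hand":0},{"delta_pos":[-31,257,49],"dr":[0,0,6],"hand":0},{"delta_pos":[-31,257,60],"dr":[0,0,6],"hand":0},{"delta_pos":[-31,257,65],"dr":[0,0,6],"hand":0},{"delta_pos":[-31,257,65],"dr":[0,0,6],"hand":0}]' 20
```

```text
time_s: 24.18
position: [0.5404, 0.0354, 0.1437]
tcp_rot: [1.0, 0.001, 0.0, -0.0]
ft_force: [-0.7, 0.0, 0.1]
gripper_width: 0.008
gripper_force: 0.0
```

```bash
python3 -m creep '[{"delta_pos":[0,0,1],"dr":[0,0,0],"hand":0},{"delta_pos":[0,0,2],"dr":[0,0,0],"hand":0},{"delta_pos":[0,0,3],"dr":[0,0,0],"hand":0},{"delta_pos":[0,0,3],"dr":[0,0,0],"hand":0}]'
```

```text
time_s: 24.68
position: [0.5403, 0.0352, 0.1405]
tcp_rot: [1.0, 0.0, 0.0, -0.0]
ft_force: [-0.1, -0.2, -0.3]
gripper_width: 0.009
gripper_force: 0.0
```

```bash
python3 -m creep '[{"delta_pos":[0,0,0.5],"dr":[0,0,0],"hand":0},{"delta_pos":[0,0,1],"dr":[0,0,0],"hand":0},{"delta_pos":[0,0,1.5],"dr":[0,0,0],"hand":0},{"delta_pos":[0,0,1.5],"dr":[0,0,0],"hand":0}]'
```

```text
time_s: 25.18
position: [0.5403, 0.0352, 0.139]
tcp_rot: [1.0, 0.0, -0.0, -0.0]
ft_force: [-0.1, -0.2, 0.6]
gripper_width: 0.003
gripper_force: 0.0
```

```bash
python3 -m creep '[{"delta_pos":[0,0,0.5],"dr":[0,0,0],"hand":0},{"delta_pos":[0,0,1],"dr":[0,0,0],"hand":0},{"delta_pos":[0,0,1],"dr":[0,0,0],"hand":0}]'
```

```text
time_s: 25.55
position: [0.5404, 0.0352, 0.1383]
tcp_rot: [1.0, 0.0, 0.0, 0.0]
ft_force: [-1.8, -0.8, 4.2]
gripper_width: 0.003
gripper_force: 2.1
```

```bash
python3 -m creep '[{"delta_pos":[0,0,0.7],"dr":[0,0,0],"hand":0},{"delta_pos":[0,0,0.7],"dr":[0,0,0],"hand":0},{"delta_pos":[0,0,0.7],"dr":[0,0,0],"hand":0},{"delta_pos":[0,0,0.7],"dr":[0,0,0],"hand":0}]'; python3 - <<'E'
from h import *
s,b=bubble(); print(b); t=snap('side')
a=cv2.resize(t['img'][130:220,170:290],(400,300),interpolation=2); b=cv2.resize(s['img'][160:235,170:270],(400,300),interpolation=2)
cv2.imwrite('pics/p.png',np.hstack([a,b])[...,::-1]); print(monitor.observe()['ft_force'])
E
```

```text
time_s: 26.05
position: [0.5405, 0.0352, 0.1382]
tcp_rot: [1.0, 0.0, 0.0, 0.0]
ft_force: [-3.6, -0.5, 10.5]
gripper_width: 0.002
gripper_force: 4.9Traceback (most recent call last):
  File "<stdin>", line 2, in <module>
  File "h.py", line 23, in bubble
    a,b=uu.min(),uu.max(); rows=slice(vv.min(),vv.max()+1); c=i[rows,a-3:b+4]
        ~~~~~~^^
    return umr_minimum(a, axis, None, out, keepdims, initial, where)
ValueError: zero-size array to reduction operation minimum which has no identity
```

```bash
python3 - <<'E'
from h import *
t=snap('side'); m=mask(t,(24,120,90),(45,255,255),(190,150,260,215)); v,u=np.nonzero(m); print(m.sum(),u.min(),u.max(),v.min(),v.max())
c=(int(u.mean()),int(v.mean()))
a=cv2.resize(t['img'][130:220,170:290],(400,300),interpolation=2); b=cv2.resize(t['img'][c[1]-12:c[1]+12,c[0]-16:c[0]+16],(400,300),interpolation=2)
cv2.imwrite('pics/p.png',np.hstack([a,b])[...,::-1]); print(monitor.observe()['ft_force'])
E
```

```text
23 224 232 169 175
[-3.46371825 -0.12985278 10.12371989]
```

View pics/p.png

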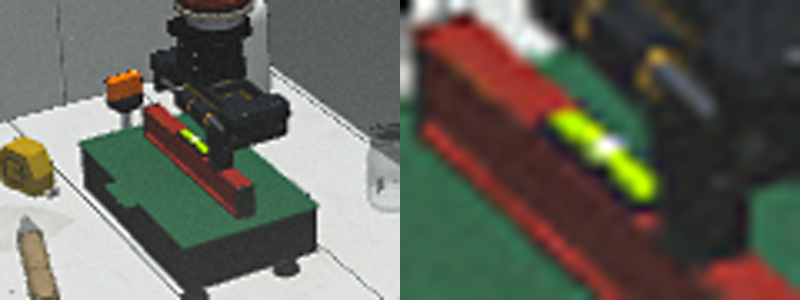

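The pressing fingertips sit right of the vial. The bubble is at about (605,148), against a vial midpoint of (602,154), so it is still centred while I push with about 10 N. I hand in now.

```bash
python3 -c "
from station import manip
print(manip.hand_in())"
```

```text
the job is handed in; nothing more can be done
None
```

The job is handed in, though `hand_in` returned no verdict: the lid is shut, the level lies along its middle with the bubble centred (last measured within about 1 mm), and the fingertips are still pressing the level down with about 10 N.

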